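# Shim the rocking hotplate

### The job

The hotplate stirrer leans and rocks on the bench because its foot at the front left, as the robot faces it, is too short. With the fingertips, push the wooden wedge along the bench, thin end first, under that foot until the hotplate stands level and no longer rocks, then leave the wedge there and move clear. Do not lift the wedge, do not touch the hotplate or shove it out of its place, and leave the bottle, beaker and weight alone.

Things in the scene. Friction and masses are not known exactly. Their poses are not given: they have to be found in the camera images.
- hotplate: White hotplate stirrer, 190 x 190 mm, 115 mm tall, 2.1 to 2.8 kg, loose, on four black ball feet (diameter 32 mm, centres 80 mm forward/back and 80 mm left/right of its middle). Underside of the housing about 32 mm up. Origin: on the bench below its middle; x points to its back, y to its left; these axes are upright as it leans at the start, so read plate_top for levelness.
- plate_top (a point): Centre of the hotplate's round white top (140 mm across); z is square to it and straight up when level. At the start it leans about 0.053 rad on the short foot, and the diagonally opposite foot hangs 6 mm above the bench.
- short_foot (a point): Lowest point of the short ball foot, at the hotplate's front left: at the start it rests on the bench; level, it is 6 mm up. Pushing the wedge takes 2 to 8 N while this foot climbs; once level, all four feet bear load, the rocking is over and the push about doubles, to 8 to 22 N; pushed on, the hotplate slides along with the wedge.
- wedge: Pale wooden wedge, loose, 90 g, 110 mm long (x), 64 mm wide (y), flat underneath. Origin: on its underside at mid length and width; x points to the thin end. The top slopes evenly from 2 mm thick at the thin end to 24 mm at the upright heel. Starts in front of the short foot, thin end roughly towards it. Friction keeps it where it is left.
- wedge_heel (a point): Middle of the wedge's upright heel face (64 mm wide, 24 mm tall), 12 mm above its underside; same axes as the wedge. The hotplate is level when the foot's centre is about 92 mm ahead of this face (18 mm in from the thin end).
- bottle: Bystander: amber glass jar with black cap, 56 mm diameter, 115 mm tall, loose; origin at the centre of its underside.
- beaker: Bystander: open glass beaker, 68 mm across the rim, 85 mm tall, loose; origin at the centre of its underside.
- weight: Bystander: steel cylinder weight, 44 mm diameter, 50 mm tall, loose; origin at the centre of its underside.
Not all that is in view belongs to the job. Of the things like the wedge, leave any that is black, green or red; of the rest the larger one is meant.

How it is judged:
By the outcome, as a careful person would: the job done as asked, in the order asked, and still so for the second after the job is handed in, with the robot touching nothing.
It also fails if it takes over 40 s, if anything falls off the work surface, if the arm or the gripper's body presses on something with over 40 N, if the wrist force passes 120 N, or if a joint passes its speed limit or range.

### The arm

A 7-joint arm with a two-finger parallel gripper is mounted at the origin on the work surface. World frame = base frame: x ahead of the robot, y to its left, z up, the work surface at z = 0. Lengths are in m, angles in rad, forces in N, time in s.
With the tool pointing down it reaches from about 0.4 to 0.85 m from the base axis. Payload 10.4 kg.
Tool frame: the origin (TCP) lies midway between the tips of the shut fingers; the grasp point (between the pads) lies 19 mm behind it; z points along the fingers, y is the line along which they close (so a half turn about z gives the same grasp; the last joint's range is limited). The gripper opens to 87 mm and grips with 3 to 60 N. Pads are 19 mm wide; open, the fingers measure 117 mm over their backs; the gripper's body (75 mm by 190 mm) begins 51 mm behind the grasp point.
Start: joints at [-1.153, 0.332, -0.065, 1.46, 0.022, 1.35, -0.088], TCP at [0.267, 0.565, 0.223] pointing down, gripper open.
Joint ranges: [-2.6, 2.6], [-0.5, 2.12], [-1.47, 1.34], [0.16, 2.42], [-1.27, 4.41], [0.06, 2.06], [-2.6, 2.6]. Speed limits (rad/s): [2.22, 2.22, 2.79, 2.79, 3.14, 3.14, 3.14].

### API

Orientations are given as a unit quaternion [x, y, z, w].
In Python, from bench import sensors, eyes, order gives the robot as it stands.
- The arm moves only by the tool arm_command, never from a script. Its argument "steps" is a list of rows, each an object with "rot": the turn, a rotation vector about the world's x, y, z in degrees, a list of three; "slide": the shift along the world's x, y, z in m, a list of three; "grip": the opening, from 0 (shut) to 1 (fully open). A call has exactly 8 rows; each row shifts and turns the commanded pose from where the row before left it; what a row does not reach is not made up. A row lasts 1/8 s, in which the tool goes at most 62.5 mm and 10.7 degrees, less where a joint would pass 70% of its speed; a pose out of reach is approached as far as the arm can. A call with a gripper value outside its range is refused whole. The fingers move at their own pace and stop on an object; "newtons" is the grip in N (left out, the last holds). Time passes only in rows, so rows that do not move let the fingers close, or fill a call up. It gives the time, the measured TCP pose, the force, the opening and the grip force at its end, in the units of the state.
- sensors.read_state(): the state, without advancing time (a new reading comes with each control period).
- eyes.camera(name): name is "scene" or "side" or "wrist"; returns a dict with "pixels" (420x560x3 uint8, red, green, blue), "intrinsics" (3x3 intrinsics, pixels), "pose" (4x4, takes a point from camera to world coordinates). Camera axes: x right, y down, z forward; pixel columns grow to the right and rows downward; lengths in m; the calibration is good to about 2 mm. The wrist camera is an equidistant fisheye: a pixel r from the principal point sees the ray r / f radians off the axis. A picture is of the moment at which its call begins. There is no depth.
- order.close_job(): hands the job in; it is judged then, once.
Trained networks look in a picture, given as the dict that the camera call returned (one of the last four; its "shot" number tells which), for a name from the list of things; names that differ only in an ending like _2 or _b are one class to them, and where a whole thing is asked for, a point or a joint stands for the part that bears it (a point fixed in the world has none). Each returns a list of dicts, best first, with "conf" (0 to 1); they miss things now and then, are a little off and sometimes report something else, mostly with a low value. They report only what shows in the picture. A call takes as long as a camera call. They do not tell look-alikes from the thing itself.
- eyes.look_for(name, picture): "bbox" ([left, top, right, bottom] in pixels, round what is visible of it).
The state is a dict: "time": time; "joint_positions": joint angles; "joint_vel": joint speeds; "joint_torque": joint torques, N m; "ee_pos": TCP position; "eef_rot": TCP orientation; "ft_force": force on the tool from outside, world axes, zero at the start; "torque": the same for the moment, N m; "width": finger opening in m; "grip_force": force on a finger pad.
Only numpy, scipy, OpenCV 4.12 (cv2) and the standard library are available. Lean on these libraries where they do the work, as an engineer would, in place of code of your own. Each camera call takes 0.05 s, during which the arm holds its last target. There are 200 camera calls.

## Working session

There is one attempt and no reset: what is moved stays moved. The work goes in short steps, Python scripts to look and compute and a tool call to move; the robot and the scene stay as the last step left them, time stands still between calls to the robot, and variables do not carry over. Pictures are saved under pics/ and viewed, at most 10 in all, crops included, and the job is handed in when it is done.

Besides the shell and the picture viewer there is one more tool, called after "Request:" as name(argument=value, ...) on one line, values as JSON. arm_command: Moves the arm, as the interface text tells. Its arguments: {"type":"object","properties":{"steps":{"type":"array","items":{"type":"object","properties":{"rot":{"type":"array","items":{"type":"number"}},"slide":{"type":"array","items":{"type":"number"}},"grip":{"type":"number"}}}},"newtons":{"type":"number"}},"required":["steps"]}

```bash
mkdir -p pics; cat > h.py <<'E'
import numpy as np, cv2
from bench import sensors, eyes, order
def ray(c,u,v):
    K=c["intrinsics"];P=np.array(c["pose"]);d=np.array([(u-K[0][2])/K[0][0],(v-K[1][2])/K[1][1],1])
    return P[:3,3],P[:3,:3]@d
def onz(c,u,v,z=0):
    o,d=ray(c,u,v);return o+d*(z-o[2])/d[2]
def proj(c,p):
    P=np.array(c["pose"]);q=P[:3,:3].T@(np.array(p)-P[:3,3]);q=np.array(c["intrinsics"])@q;return q[:2]/q[2]
def save(c,n): cv2.imwrite("pics/"+n,c["pixels"][:,:,::-1])
E
python3 - <<'E'
from h import *
for n in["scene","side"]:
    c=eyes.camera(n);save(c,n+"0.png")
    print(n,np.round(c["pose"],3).tolist(),np.round(c["intrinsics"],1).tolist())
    for t in["wedge","hotplate","bottle","beaker","weight"]:
        for b in eyes.look_for(t,c)[:4]:print(t,np.round(b["bbox"]),round(b["conf"],2),np.round(onz(c,(b["bbox"][0]+b["bbox"][2])/2,b["bbox"][3]),3))
print(sensors.read_state())
E
```

```text
scene [[-0.854, 0.274, -0.442, 0.937], [0.519, 0.487, -0.702, 0.637], [0.023, -0.829, -0.558, 0.597], [0.0, 0.0, 0.0, 1.0]] [[431.6, 0.0, 279.8], [0.0, 431.6, 205.0], [0.0, 0.0, 1.0]]
wedge [329. 258. 369. 291.] 0.96 [0.503 0.205 0.   ]
wedge [418. 283. 463. 331.] 0.83 [0.425 0.36  0.   ]
wedge [355. 225. 394. 241.] 0.71 [0.356 0.113 0.   ]
wedge [271. 223. 322. 263.] 0.67 [0.546 0.086 0.   ]
hotplate [146. 185. 275. 299.] 0.97 [0.741 0.09  0.   ]
bottle [245. 174. 270. 220.] 0.7 [ 0.544 -0.086  0.   ]
bottle [288. 266. 328. 325.] 0.39 [0.619 0.233 0.   ]
beaker [290. 266. 325. 324.] 0.88 [0.617 0.23  0.   ]
weight [228. 178. 244. 191.] 0.71 [ 0.531 -0.224  0.   ]
side [[0.904, -0.211, 0.373, 0.058], [-0.428, -0.445, 0.787, -1.01], [-0.0, -0.871, -0.492, 0.755], [0.0, 0.0, 0.0, 1.0]] [[502.3, 0.0, 281.1], [0.0, 502.3, 217.1], [0.0, 0.0, 1.0]]
wedge [170. 198. 213. 227.] 0.9 [0.365 0.256 0.   ]
wedge [222. 222. 254. 243.] 0.68 [0.458 0.117 0.   ]
wedge [247. 242. 292. 262.] 0.67 [ 0.5   -0.004  0.   ]
wedge [232. 267. 275. 304.] 0.6 [ 0.395 -0.146  0.   ]
hotplate [291. 193. 385. 271.
[... 215 characters left out ...]
int_positions': array([-1.15261407,  0.33216365, -0.06467981,  1.46007816,  0.02156541,
        1.34992626, -0.08847437]), 'joint_vel': array([-0.0011641 ,  0.00108719, -0.00011031, -0.00015772, -0.00132189,
       -0.00039634,  0.00166565]), 'joint_torque': array([ 3.34424076e-04, -6.22769237e+01,  2.48256116e-02, -3.89986897e+01,
       -6.12399727e-02,  3.17570858e-02, -2.89239438e-05]), 'ee_pos': array([0.26664814, 0.56528992, 0.22260862]), 'eef_rot': array([ 2.18610449e-01,  9.75812209e-01,  6.14570796e-05, -1.01195345e-05]), 'ft_force': array([ 1.03989969,  0.08144416, -0.17351352]), 'torque': array([0.00136978, 0.01306045, 0.02141495]), 'grip_force': 0.0, 'width': 0.08638897906953663}
```

View pics/scene0.png

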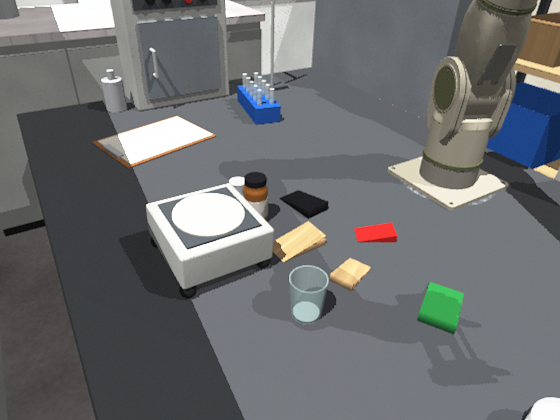

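View pics/side0.png

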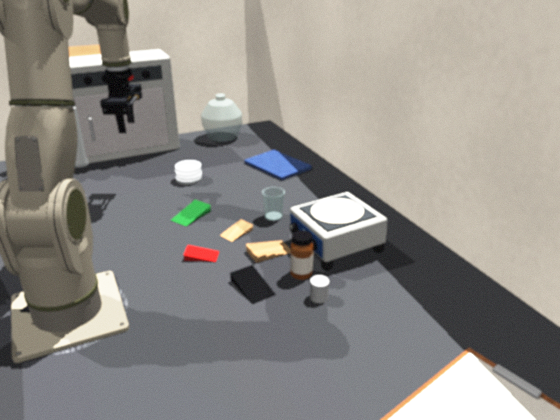

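The target wedge is the larger pale one (scene about (300,240), side about (268,251)). The smaller pale one and the black, red and green ones are decoys. I'll zoom in on the target.

```bash
python3 - <<'E'
import cv2,numpy as np
a=cv2.imread("pics/scene0.png")[170:310,140:340];b=cv2.imread("pics/side0.png")[185:325,220:420]
f=lambda i:cv2.resize(i,(800,560),interpolation=cv2.INTER_CUBIC)
cv2.imwrite("pics/za.png",f(a));cv2.imwrite("pics/zb.png",f(b))
E
```

```text
(no output)
```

View pics/za.png

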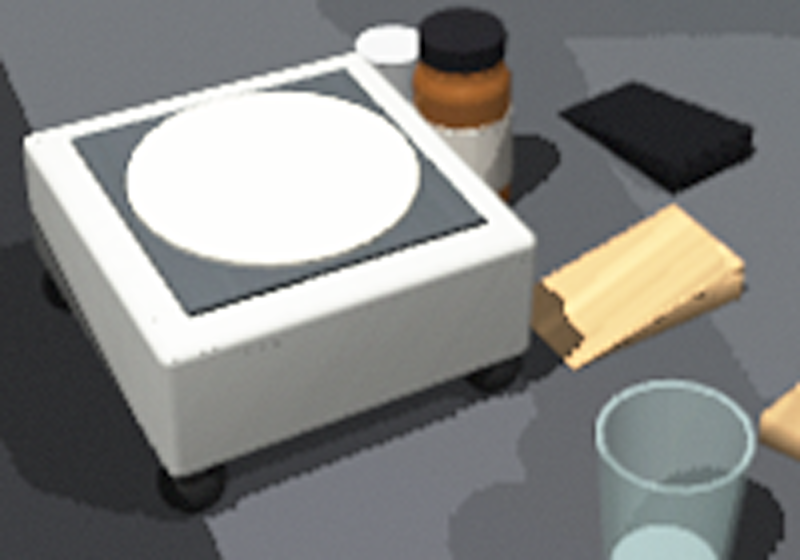

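View pics/zb.png

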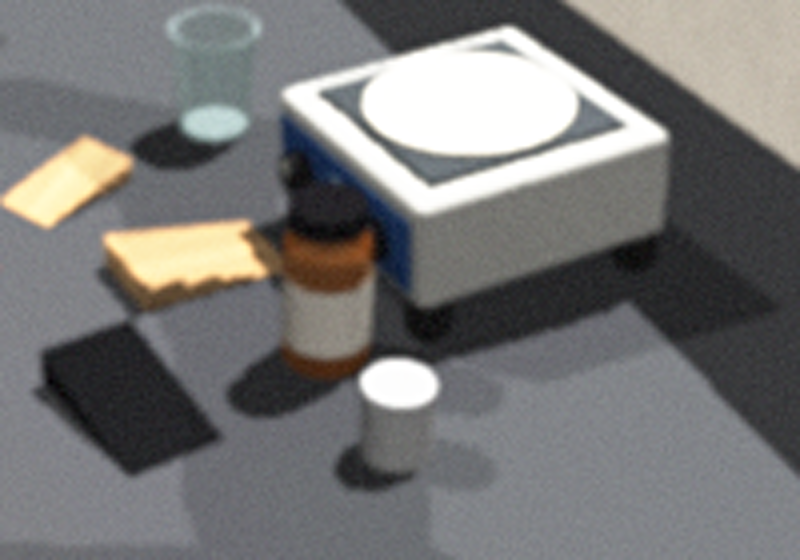

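```bash
cat > fit.py <<'E'
from h import *
from scipy.optimize import least_squares
from scipy.spatial.transform import Rotation as R
def fit(cs,pts,x0,tilt=0):
    # pts: (cam idx, local point, pixel)
    def f(x):
        out=[]
        A=R.from_euler("z",x[2]); T=R.from_rotvec(tilt*np.array([-1,-1,0])/2**.5)
        for i,l,p in pts: out+=list(proj(cs[i],A.apply(T.apply(l))+[x[0],x[1],0])-p)
        return out
    r=least_squares(f,x0,loss="soft_l1");return r.x,np.round(r.fun.reshape(-1,2),1)
E
python3 - <<'E'
from fit import *
cs=[eyes.camera("scene"),eyes.camera("side")]
S=lambda u,v:np.array([140+u/4-.4,170+v/4-.4]); D=lambda u,v:np.array([220+u/4-.4,185+v/4-.4])
h=.055;w=.032
W=[(0,(-h,-w,.024),S(675,205)),(0,(-h,w,.024),S(745,265)),(0,(-h,w,0),S(742,297)),(0,(h,w,.001),S(573,368)),
(1,(-h,w,.024),D(105,238)),(1,(-h,-w,.024),D(147,292)),(1,(-h,-w,0),D(150,308))]
x,e=fit(cs,W,[.5,.03,0]);print("wedge",x,e.tolist())
a=.094
H=[(0,(-a,a,.115),S(533,240)),(0,(a,a,.115),S(172,362)),(0,(a,-a,.115),S(28,140)),(0,(-a,-a,.115),S(360,55)),
(1,(-a,a,.115),D(283,95)),(1,(-a,-a,.115),D(425,212)),(1,(a,-a,.115),D(667,135)),(1,(a,a,.115),D(512,28)),
(0,(-.08,.08,.016),S(495,368)),(0,(.08,.08,.016),S(192,484)),(1,(-.08,-.08,.016),D(430,318)),(1,(.08,-.08,.016),D(637,250))]
for t in(.053,-.053,0):
  y,e=fit(cs,H,[.68,.0,0],t);print("hp",t,y,abs(e).sum(),e.tolist())
  if t==.053:
    A=R.from_euler("z",y[2]);f=A.apply([-.08,.08,0])+[y[0],y[1],0]
    d=f[:2]-x[:2];print("foot",f,"dist wedge origin",np.hypot(*d),"bearing",np.arctan2(d[1],d[0]))
    Wl=R.from_euler("z",-x[2]).apply([*d,0]);print("foot in wedge frame",Wl)
# overlay of wedge+foot
for i,n in enumerate(["s","d"]):
    im=cs[i]["pixels"][:,:,::-1].copy()
    im=cv2.resize(im,None,fx=4,fy=4,interpolation=cv2.INTER_CUBIC)
    A=R.from_euler("z",x[2]);P=lambda l:tuple(np.int32(4*proj(cs[i],A.apply(l)+[x[0],x[1],0])+2))
    q=[(-h,-w,0),(-h,w,0),(h,w,0),(h,-w,0)];t=[(-h,-w,.024),(-h,w,.024),(h,w,.002),(h,-w,.002)]
    for k in range(4):
        cv2.line(im,P(q[k]),P(q[(k+1)%4]),(255,0,0),1);cv2.line(im,P(t[k]),P(t[(k+1)%4]),(0,0,255),1);cv2.line(im,P(q[k]),P(t[k]),(0,255,0),1)
    y,_=fit(cs,H,[.68,.0,0],.053);B=R.from_euler("z",y[2])
    for sx in(-1,1):
      for sy in(-1,1):
        p=B.apply(R.from_rotvec(.053*np.array([-1,-1,0])/2**.5).apply([.08*sx,.08*sy,.016]))+[y[0],y[1],0];cv2.circle(im,tuple(np.int32(4*proj(cs[i],p)+2)),4,(255,0,255),1)
    x0,y0=[(260,190),(230,220)][i]
    im=im[y0*4:y0*4+300 if 0 else y0*4+4*75,x0*4:x0*4+4*100] if 0 else im[(170,185)[i]*4:(310,325)[i]*4,(140,220)[i]*4:(340,420)[i]*4]
    cv2.imwrite(f"pics/o{i}.png",im[:,:])
a=cv2.imread("pics/o0.png");b=cv2.imread("pics/o1.png");cv2.imwrite("pics/oo.png",np.hstack([a[150:550,130:800][:, 270:],b[150:450,50:450].copy() if 0 else b[100:500,60:460]]))
E
```

```text
wedge [0.51672625 0.03658341 0.04975191] [[-1.0, 0.1], [-0.6, -0.2], [-0.8, 0.5], [0.1, 0.5], [-0.7, 0.2], [-0.9, -1.6], [-1.4, 2.0]]
hp 0.053 [ 0.6965999  -0.01811079  0.03214803] 45.1 [[1.8, -4.0], [-1.9, -3.0], [-3.3, -3.7], [-1.1, -4.3], [-1.8, -3.3], [-1.3, -2.8], [0.6, -3.3], [-1.4, -2.8], [-1.5, 1.0], [0.2, -0.0], [-0.3, 0.1], [-1.2, -0.4]]
foot [0.61406983 0.05927648 0.        ] dist wedge origin 0.09995372961004009 bearing 0.2290328288797907
foot in wedge frame [0.09835169 0.01782396 0.        ]
hp -0.053 [ 0.69220313 -0.00876217  0.01061387] 66.1 [[-0.2, -8.2], [-5.8, -2.1], [-3.6, 2.3], [-1.5, -3.4], [-0.2, -8.8], [-1.0, -3.6], [1.1, 1.4], [0.7, -3.1], [1.6, -0.9], [2.3, 1.9], [-3.9, -1.4], [-4.5, 2.6]]
hp 0 [ 0.69503116 -0.01383363  0.0235448 ] 48.099999999999994 [[0.6, -6.2], [-4.2, -2.6], [-4.0, -0.7], [-1.8, -3.9], [-0.8, -6.0], [-0.7, -3.2], [1.2, -1.0], [-0.2, -3.0], [-0.2, -0.0], [1.0, 0.9], [-1.7, -0.6], [-2.5, 1.1]]
```

View pics/oo.png

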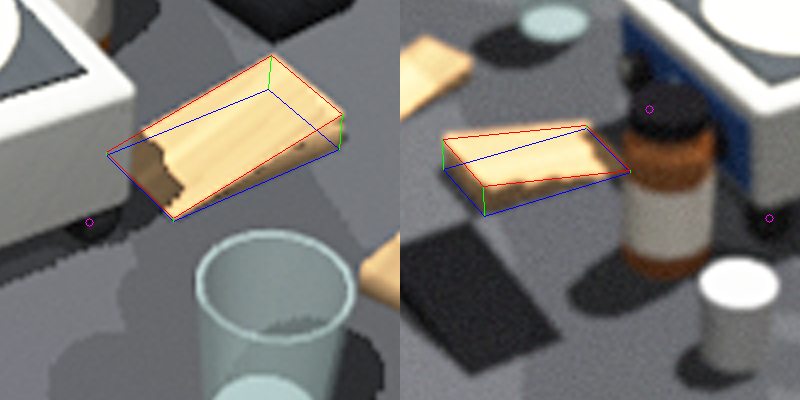

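The wedge fit overlays within about 1 px. The housing corners sit lower than I modelled, because the plate is raised, so I'll refit the hotplate with that height free.

```bash
python3 - <<'E'
from fit import *
cs=[eyes.camera("scene"),eyes.camera("side")]
S=lambda u,v:np.array([140+u/4-.4,170+v/4-.4]); D=lambda u,v:np.array([220+u/4-.4,185+v/4-.4])
for a in(.093,.095):
 for t in (.053,.03):
  best=None
  for z in np.arange(.098,.118,.001):
    H=[(0,(-a,a,z),S(533,240)),(0,(a,a,z),S(172,362)),(0,(a,-a,z),S(28,140)),(0,(-a,-a,z),S(360,55)),
(1,(-a,a,z),D(283,95)),(1,(-a,-a,z),D(425,212)),(1,(a,-a,z),D(667,135)),(1,(a,a,z),D(512,28)),
(0,(-.08,.08,.016),S(495,368)),(0,(.08,.08,.016),S(192,484)),(1,(-.08,-.08,.016),D(430,318)),(1,(.08,-.08,.016),D(637,250))]
    y,e=fit(cs,H,[.68,.0,0],t);s=(e**2).sum()
    if best is None or s<best[0]:best=(s,z,y,e)
  s,z,y,e=best
  A=R.from_euler("z",y[2]);f=A.apply([-.08,.08,0])+[y[0],y[1],0]
  print(a,t,round(s,1),z,y.round(4),"foot",f.round(4),e.tolist())
c=cs[0]
for t,k in(("beaker",0),("beaker",1),("bottle",1)):
    for b in eyes.look_for(t,cs[k])[:1]:
        l,tp,r,bt=b["bbox"];print(t,k,onz(cs[k],(l+r)/2,bt).round(3))
E
```

```text
0.093 0.053 18.7 0.10600000000000001 [ 0.6963 -0.0188  0.0299] foot [0.6139 0.0587 0.    ] [[0.7, -0.5], [-1.4, 0.1], [-2.0, -0.1], [-1.2, -0.6], [-1.2, -0.2], [-1.2, 0.2], [-0.1, -0.1], [-1.4, 0.4], [-1.6, 0.8], [0.1, -0.4], [-0.4, 0.3], [-1.2, -0.2]]
0.093 0.03 26.0 0.10500000000000001 [ 0.6952 -0.0175  0.0249] foot [0.6132 0.0605 0.    ] [[0.3, -1.1], [-2.2, 0.5], [-2.0, 1.4], [-1.3, -0.2], [-0.8, -1.0], [-1.1, 0.5], [0.1, 1.3], [-0.9, 0.7], [-1.0, 0.2], [0.5, -0.2], [-1.1, 0.1], [-1.7, 0.6]]
0.095 0.053 38.6 0.10600000000000001 [ 0.696  -0.019   0.0306] foot [0.6136 0.0585 0.    ] [[2.2, -0.3], [-1.9, 1.1], [-3.3, -0.4], [-0.8, -1.3], [-2.2, -0.3], [-1.5, 0.9], [1.0, 0.0], [-1.3, -0.0], [-1.5, 0.7], [0.3, -0.5], [-0.4, 0.3], [-1.2, -0.2]]
0.095 0.03 47.4 0.10500000000000001 [ 0.6953 -0.0176  0.0242] foot [0.6134 0.0604 0.    ] [[1.6, -0.9], [-3.1, 1.6], [-3.4, 1.1], [-0.9, -0.9], [-1.7, -1.2], [-1.4, 1.1], [1.2, 1.5], [-0.6, 0.3], [-1.1, 0.2], [0.3, -0.2], [-1.1, 0.1], [-1.7, 0.6]]
beaker 0 [0.616 0.231 0.   ]
beaker 1 [0.599 0.178 0.   ]
bottle 1 [ 0.534 -0.126  0.   ]
```

Request:
arm_command(steps=[{"slide": [0.0146, -0.0331, -0.003], "rot": [0, 0, 1.76], "grip": 1}, {"slide": [0.0146, -0.0331, -0.003], "rot": [0, 0, 1.76], "grip": 1}, {"slide": [0.0146, -0.0331, -0.003], "rot": [0, 0, 1.76], "grip": 1}, {"slide": [0.0146, -0.0331, -0.003], "rot": [0, 0, 1.76], "grip": 1}, {"slide": [0.0146, -0.0331, -0.003], "rot": [0, 0, 1.76], "grip": 1}, {"slide": [0.0146, -0.0331, -0.003], "rot": [0, 0, 1.76], "grip": 1}, {"slide": [0.0146, -0.0331, -0.003], "rot": [0, 0, 1.76], "grip": 1}, {"slide": [0.0146, -0.0331, -0.003], "rot": [0, 0, 1.76], "grip": 1}])

```text
time: 1.95
ee_pos: [0.3839, 0.2994, 0.1987]
eef_rot: [0.097, 0.995, 0.0, 0.0]
ft_force: [0.2, -0.6, 0.7]
width: 0.0872
grip_force: 0.0
```

Request:
arm_command(steps=[{"slide": [0.0146, -0.0331, -0.003], "rot": [0, 0, 1.76], "grip": 1}, {"slide": [0.0146, -0.0331, -0.003], "rot": [0, 0, 1.76], "grip": 1}, {"slide": [0.0146, -0.0331, -0.003], "rot": [0, 0, 1.76], "grip": 1}, {"slide": [0.0146, -0.0331, -0.003], "rot": [0, 0, 1.76], "grip": 1}, {"slide": [0.0146, -0.0331, -0.003], "rot": [0, 0, 1.76], "grip": 1}, {"slide": [0.0146, -0.0331, -0.003], "rot": [0, 0, 1.76], "grip": 1}, {"slide": [0.0146, -0.0331, -0.003], "rot": [0, 0, 1.76], "grip": 1}, {"slide": [0, 0, 0], "rot": [0, 0, 0], "grip": 1}])

```text
time: 2.95
ee_pos: [0.4863, 0.066, 0.1776]
eef_rot: [-0.008, 1.0, -0.0, 0.0]
ft_force: [-1.0, 0.3, -0.5]
width: 0.0871
grip_force: 0.0
```

Request:
arm_command(steps=[{"slide": [0.005, -0.01, -0.01], "rot": [0, 0, 1], "grip": 1}, {"slide": [0.005, -0.01, -0.02], "rot": [0, 0, 1], "grip": 1}, {"slide": [0.005, -0.01, -0.03], "rot": [0, 0, 0], "grip": 1}, {"slide": [0, 0, -0.03], "rot": [0, 0, 0], "grip": 1}, {"slide": [0, 0, -0.03], "rot": [0, 0, 0], "grip": 1}, {"slide": [0, 0, -0.02], "rot": [0, 0, 0], "grip": 1}, {"slide": [0, 0, 0], "rot": [0, 0, 0], "grip": 1}, {"slide": [0, 0, 0], "rot": [0, 0, 0], "grip": 1}])

```text
time: 3.95
ee_pos: [0.5012, 0.0393, 0.0385]
eef_rot: [-0.028, 1.0, 0.0, 0.0]
ft_force: [0.1, 0.5, 0.1]
width: 0.0871
grip_force: 0.0
```

```bash
python3 - <<'E'
from h import *
s=eyes.camera("scene");w=eyes.camera("wrist")
a=cv2.resize(s["pixels"][150:330,200:400],(400,360));b=cv2.resize(w["pixels"],(400,300))
im=np.zeros((360,800,3),np.uint8);im[:,:400]=a;im[:300,400:]=b;cv2.imwrite("pics/c1.png",im[:,:,::-1])
E
```

```text
(no output)
```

View pics/c1.png

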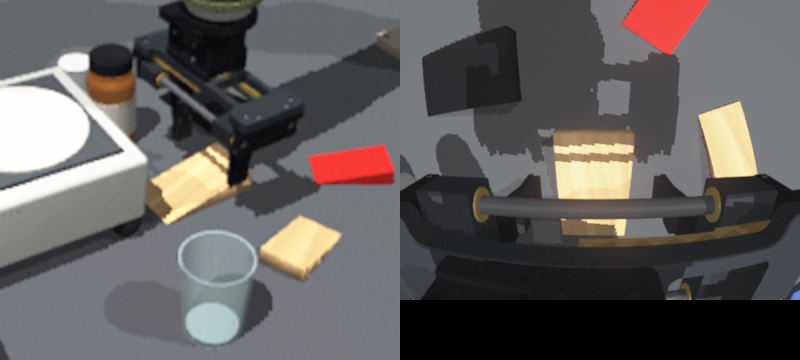

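The wedge sits centred between the fingers in the wrist view (wedge columns 553–633, fingers at about 540 and 655). Next I'll lower and nudge it left with the right finger.

Request:
arm_command(steps=[{"slide": [0, 0, -0.02], "grip": 1, "rot": [0, 0, 0]}, {"slide": [0, 0, -0.012], "grip": 1, "rot": [0, 0, 0]}, {"slide": [0, 0, 0], "grip": 1, "rot": [0, 0, 0]}, {"slide": [0, 0.005, 0], "grip": 1, "rot": [0, 0, 0]}, {"slide": [0, 0.005, 0], "grip": 1, "rot": [0, 0, 0]}, {"slide": [0, 0.004, 0], "grip": 1, "rot": [0, 0, 0]}, {"slide": [0, 0.004, 0], "grip": 1, "rot": [0, 0, 0]}, {"slide": [0, 0, 0], "grip": 1, "rot": [0, 0, 0]}])

```text
time: 5.05
ee_pos: [0.5006, 0.0573, 0.0056]
eef_rot: [-0.028, 1.0, 0.0, 0.0]
ft_force: [-0.3, -0.1, 0.0]
width: 0.0869
grip_force: 0.0
```

Request:
arm_command(steps=[{"slide": [0, 0.003, 0], "grip": 1, "rot": [0, 0, 0]}, {"slide": [0, 0.003, 0], "grip": 1, "rot": [0, 0, 0]}, {"slide": [0, 0.002, 0], "grip": 1, "rot": [0, 0, 0]}, {"slide": [0, 0, 0], "grip": 1, "rot": [0, 0, 0]}, {"slide": [0, -0.005, 0], "grip": 1, "rot": [0, 0, 0]}, {"slide": [0, 0, 0.02], "grip": 1, "rot": [0, 0, 0]}, {"slide": [0, 0, 0.03], "grip": 1, "rot": [0, 0, 0]}, {"slide": [0, 0, 0], "grip": 1, "rot": [0, 0, 0]}])

```text
time: 6.05
ee_pos: [0.5021, 0.0597, 0.0575]
eef_rot: [-0.027, 1.0, 0.001, 0.002]
ft_force: [0.4, 0.3, -0.0]
width: 0.0869
grip_force: 0.0
```

Request:
arm_command(steps=[{"slide": [-0.02, -0.003, 0], "grip": 0.25, "rot": [0, 0, 0]}, {"slide": [-0.025, -0.003, 0], "grip": 0.25, "rot": [0, 0, 0]}, {"slide": [-0.025, -0.003, 0], "grip": 0.25, "rot": [0, 0, 0]}, {"slide": [0, 0, 0], "grip": 0.25, "rot": [0, 0, 0]}, {"slide": [0, 0, -0.02], "grip": 0.25, "rot": [0, 0, 0]}, {"slide": [0, 0, -0.02], "grip": 0.25, "rot": [0, 0, 0]}, {"slide": [0, 0, -0.012], "grip": 0.25, "rot": [0, 0, 0]}, {"slide": [0, 0, 0], "grip": 0.25, "rot": [0, 0, 0]}])

```text
time: 7.05
ee_pos: [0.4304, 0.0505, 0.0029]
eef_rot: [-0.027, 1.0, -0.0, -0.001]
ft_force: [0.4, -0.0, 0.0]
width: 0.0231
grip_force: 0.0
```

```bash
python3 - <<'E'
from h import *
for n in("scene","side"):
    c=eyes.camera(n);save(c,n+"2.png")
a=cv2.imread("pics/scene2.png")[195:295,240:340];b=cv2.imread("pics/side2.png")[205:305,215:315]
f=lambda i:cv2.resize(i,(400,400),interpolation=cv2.INTER_CUBIC)
cv2.imwrite("pics/z2.png",np.hstack([f(a),f(b)]))
E
```

```text
(no output)
```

View pics/z2.png

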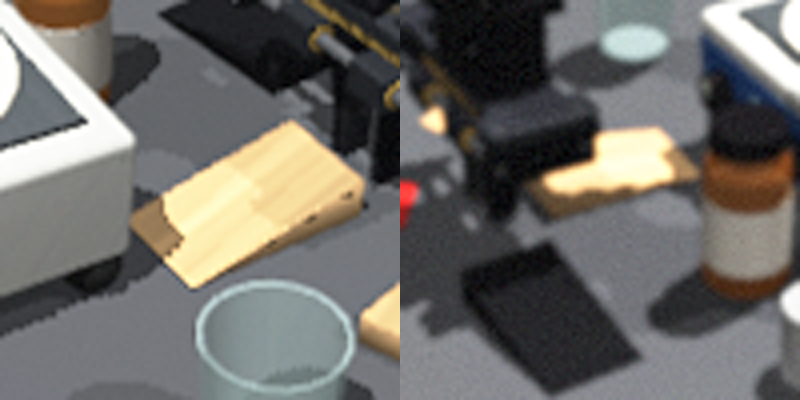

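```bash
python3 - <<'E'
from fit import *
cs=[eyes.camera("scene"),eyes.camera("side")]
S=lambda u,v:np.array([240+u/4-.4,195+v/4-.4]); D=lambda u,v:np.array([215+u/4-.4,205+v/4-.4])
h=.055;w=.032
W=[(0,(-h,-w,.024),S(292,121)),(0,(-h,w,.024),S(364,184)),(0,(-h,w,0),S(362,213)),(0,(h,w,.001),S(193,288)),(0,(h,-w,.002),S(132,220)),
(1,(-h,-w,0),D(147,217)),(1,(h,-w,.001),D(297,177))]
x,e=fit(cs,W,[.5,.05,0]);print(x,e.tolist())
f=np.array([.6139,.0587]);print("foot in wedge",R.from_euler("z",-x[2]).apply([*(f-x[:2]),0]),"heel",x[:2]-.055*np.array([np.cos(x[2]),np.sin(x[2])]))
print(sensors.read_state()["ee_pos"])
E
```

```text
[0.51481677 0.05492367 0.03920361] [[0.3, 0.1], [0.5, -0.4], [0.0, 1.1], [0.3, 0.3], [-1.3, -0.2], [0.7, 1.3], [-0.3, 0.4]]
foot in wedge [ 0.0991551 -0.00011    0.       ] heel [0.45985903 0.05276802]
[0.4312554  0.05091574 0.00417579]
```

Request:
arm_command(steps=[{"slide": [0.008, 0.001, 0.002], "grip": 0.25, "rot": [0, 0, 0]}, {"slide": [0.007, 0.001, 0], "grip": 0.25, "rot": [0, 0, 0]}, {"slide": [0.007, 0.0003, 0], "grip": 0.25, "rot": [0, 0, 0]}, {"slide": [0.007, 0.0003, 0], "grip": 0.25, "rot": [0, 0, 0]}, {"slide": [0.007, 0.0003, 0], "grip": 0.25, "rot": [0, 0, 0]}, {"slide": [0.007, 0.0003, 0], "grip": 0.25, "rot": [0, 0, 0]}, {"slide": [0.006, 0.0003, 0], "grip": 0.25, "rot": [0, 0, 0]}, {"slide": [0, 0, 0], "grip": 0.25, "rot": [0, 0, 0]}])

```text
time: 8.25
ee_pos: [0.4801, 0.0543, 0.0056]
eef_rot: [-0.027, 1.0, -0.0, 0.0]
ft_force: [0.6, 0.1, 0.2]
width: 0.022
grip_force: 0.0
```

Request:
arm_command(steps=[{"slide": [0.002, 0.0001, 0], "grip": 0.25, "rot": [0, 0, 0]}, {"slide": [0.002, 0.0001, 0], "grip": 0.25, "rot": [0, 0, 0]}, {"slide": [0.002, 0.0001, 0], "grip": 0.25, "rot": [0, 0, 0]}, {"slide": [0.002, 0.0001, 0], "grip": 0.25, "rot": [0, 0, 0]}, {"slide": [0.002, 0.0001, 0], "grip": 0.25, "rot": [0, 0, 0]}, {"slide": [0.002, 0.0001, 0], "grip": 0.25, "rot": [0, 0, 0]}, {"slide": [0.002, 0.0001, 0], "grip": 0.25, "rot": [0, 0, 0]}, {"slide": [0, 0, 0], "grip": 0.25, "rot": [0, 0, 0]}])

```text
time: 9.25
ee_pos: [0.4919, 0.0548, 0.0049]
eef_rot: [-0.027, 1.0, -0.0, -0.002]
ft_force: [-6.0, -0.6, 0.2]
width: 0.0214
grip_force: 2.9
```

Request:
arm_command(steps=[{"slide": [0.0015, 0.0001, 0], "grip": 0.25, "rot": [0, 0, 0]}, {"slide": [0.0015, 0.0001, 0], "grip": 0.25, "rot": [0, 0, 0]}, {"slide": [0.0015, 0.0001, 0], "grip": 0.25, "rot": [0, 0, 0]}, {"slide": [0.0015, 0, 0], "grip": 0.25, "rot": [0, 0, 0]}, {"slide": [0.0015, 0, 0], "grip": 0.25, "rot": [0, 0, 0]}, {"slide": [0.0015, 0, 0], "grip": 0.25, "rot": [0, 0, 0]}, {"slide": [0.0015, 0, 0], "grip": 0.25, "rot": [0, 0, 0]}, {"slide": [0.0015, 0, 0], "grip": 0.25, "rot": [0, 0, 0]}])

```text
time: 10.25
ee_pos: [0.5039, 0.0552, 0.0049]
eef_rot: [-0.027, 1.0, -0.0, -0.002]
ft_force: [-5.7, -0.0, 0.5]
width: 0.0221
grip_force: 3.0
```

Request:
arm_command(steps=[{"slide": [0.001, 0, 0], "grip": 0.25, "rot": [0, 0, 0]}, {"slide": [0.001, 0, 0], "grip": 0.25, "rot": [0, 0, 0]}, {"slide": [0.001, 0, 0], "grip": 0.25, "rot": [0, 0, 0]}, {"slide": [0, 0, 0], "grip": 0.25, "rot": [0, 0, 0]}, {"slide": [0, 0, 0], "grip": 0.25, "rot": [0, 0, 0]}, {"slide": [0, 0, 0], "grip": 0.25, "rot": [0, 0, 0]}, {"slide": [0, 0, 0], "grip": 0.25, "rot": [0, 0, 0]}, {"slide": [0, 0, 0], "grip": 0.25, "rot": [0, 0, 0]}])

```text
time: 11.25
ee_pos: [0.5072, 0.0552, 0.0049]
eef_rot: [-0.027, 1.0, -0.0, -0.001]
ft_force: [-5.3, -0.1, 0.1]
width: 0.0218
grip_force: 2.6
```

Request:
arm_command(steps=[{"slide": [0.0003, 0, 0], "grip": 0.25, "rot": [0, 0, 0]}, {"slide": [0.0003, 0, 0], "grip": 0.25, "rot": [0, 0, 0]}, {"slide": [0.0003, 0, 0], "grip": 0.25, "rot": [0, 0, 0]}, {"slide": [0.0003, 0, 0], "grip": 0.25, "rot": [0, 0, 0]}, {"slide": [0.0003, 0, 0], "grip": 0.25, "rot": [0, 0, 0]}, {"slide": [0.0003, 0, 0], "grip": 0.25, "rot": [0, 0, 0]}, {"slide": [0.0003, 0, 0], "grip": 0.25, "rot": [0, 0, 0]}, {"slide": [0.0003, 0, 0], "grip": 0.25, "rot": [0, 0, 0]}])

```text
time: 12.25
ee_pos: [0.51, 0.0552, 0.0051]
eef_rot: [-0.027, 1.0, -0.0, -0.001]
ft_force: [-5.7, -0.1, 0.6]
width: 0.0217
grip_force: 2.6
```

Request:
arm_command(steps=[{"slide": [0.0002, 0, 0], "grip": 0.25, "rot": [0, 0, 0]}, {"slide": [0.0002, 0, 0], "grip": 0.25, "rot": [0, 0, 0]}, {"slide": [0.0002, 0, 0], "grip": 0.25, "rot": [0, 0, 0]}, {"slide": [0.0002, 0, 0], "grip": 0.25, "rot": [0, 0, 0]}, {"slide": [0.0002, 0, 0], "grip": 0.25, "rot": [0, 0, 0]}, {"slide": [0.0002, 0, 0], "grip": 0.25, "rot": [0, 0, 0]}, {"slide": [0.0002, 0, 0], "grip": 0.25, "rot": [0, 0, 0]}, {"slide": [0.0002, 0, 0], "grip": 0.25, "rot": [0, 0, 0]}])

```text
time: 13.25
ee_pos: [0.511, 0.0552, 0.0049]
eef_rot: [-0.027, 1.0, -0.0, -0.002]
ft_force: [-8.1, -0.0, 1.0]
width: 0.0219
grip_force: 3.8
```

Request:
arm_command(steps=[{"slide": [0.0001, 0, 0], "grip": 0.25, "rot": [0, 0, 0]}, {"slide": [0.0001, 0, 0], "grip": 0.25, "rot": [0, 0, 0]}, {"slide": [0.0001, 0, 0], "grip": 0.25, "rot": [0, 0, 0]}, {"slide": [0.0001, 0, 0], "grip": 0.25, "rot": [0, 0, 0]}, {"slide": [0.0001, 0, 0], "grip": 0.25, "rot": [0, 0, 0]}, {"slide": [0.0001, 0, 0], "grip": 0.25, "rot": [0, 0, 0]}, {"slide": [0.0001, 0, 0], "grip": 0.25, "rot": [0, 0, 0]}, {"slide": [0.0001, 0, 0], "grip": 0.25, "rot": [0, 0, 0]}])

```text
time: 14.25
ee_pos: [0.5113, 0.0552, 0.0049]
eef_rot: [-0.027, 1.0, -0.0, -0.002]
ft_force: [-10.4, -0.2, 2.7]
width: 0.0216
grip_force: 5.1
```

```bash
python3 - <<'E'
from h import *
for n in("scene","side"):
    c=eyes.camera(n);save(c,n+"3.png")
a=cv2.imread("pics/scene3.png")[170:310,140:340];b=cv2.imread("pics/side3.png")[185:325,220:420]
f=lambda i:cv2.resize(i,(400,280),interpolation=cv2.INTER_CUBIC)
f=lambda i:cv2.resize(i,(800,560),interpolation=cv2.INTER_CUBIC)
cv2.imwrite("pics/z3.png",f(a))
cv2.imwrite("pics/z3b.png",f(b))
E
```

```text
(no output)
```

View pics/z3.png

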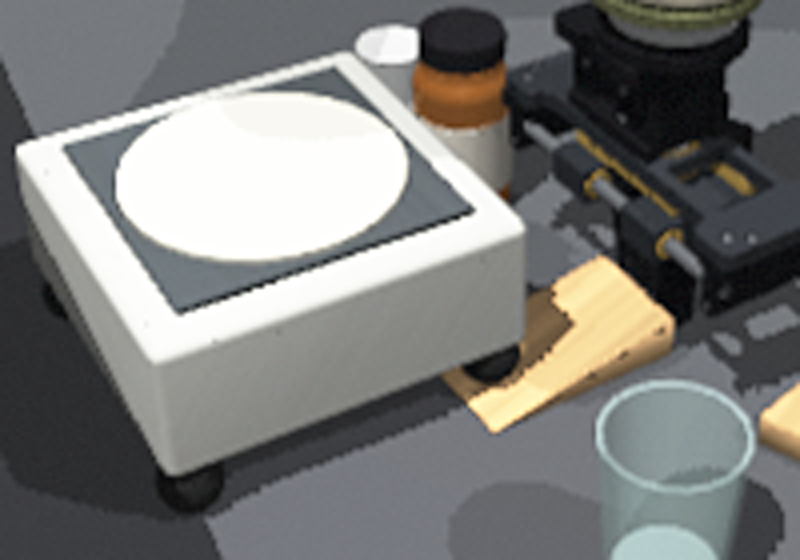

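```bash
python3 - <<'E'
from fit import *
c=eyes.camera("scene")
S=lambda u,v:np.array([140+u/4-.4,170+v/4-.4]);a=.093;z=.106
L=[(-a,a,z),(a,a,z),(a,-a,z),(-a,-a,z),(-.08,.08,.016),(.08,.08,.016)]
for px in([(533,240),(172,362),(28,140),(360,55),(495,368),(192,484)],[(523,228),(160,363),(17,150),(348,52),(493,356),(190,487)]):
    P=[S(*p) for p in px]
    def f(x):
        A=R.from_euler("z",x[2]);T=R.from_rotvec([x[3],x[4],0])
        return np.ravel([proj(c,A.apply(T.apply(l))+[x[0],x[1],0])-p for l,p in zip(L,P)])
    r=least_squares(f,[.696,-.019,.03,0,0]);print(r.x.round(4),"diag tilt",-(r.x[3]+r.x[4])/2**.5,r.fun.round(1))
# subpixel rim line check: image diff of back right foot region
E
```

```text
[ 0.6944 -0.0175  0.0222 -0.033  -0.0348] diag tilt 0.047950179961260726 [ 1.5 -0.5 -1.  -0.  -0.8 -0.1  0.  -0.5 -0.6  1.   0.9 -0.4]
[ 0.6946 -0.0182  0.0274 -0.0058  0.0086] diag tilt -0.0019415034307862192 [ 1.2 -0.7 -0.9  0.2 -0.7  0.1  0.  -0.6 -0.6  1.5  1.1 -0.8]
```

Request:
arm_command(steps=[{"slide": [0.0001, 0, 0], "grip": 0.25, "rot": [0, 0, 0]}, {"slide": [0.0001, 0, 0], "grip": 0.25, "rot": [0, 0, 0]}, {"slide": [0.0001, 0, 0], "grip": 0.25, "rot": [0, 0, 0]}, {"slide": [0.0001, 0, 0], "grip": 0.25, "rot": [0, 0, 0]}, {"slide": [0.0001, 0, 0], "grip": 0.25, "rot": [0, 0, 0]}, {"slide": [0, 0, 0], "grip": 0.25, "rot": [0, 0, 0]}, {"slide": [0, 0, 0], "grip": 0.25, "rot": [0, 0, 0]}, {"slide": [0, 0, 0], "grip": 0.25, "rot": [0, 0, 0]}])

```text
time: 15.4
ee_pos: [0.5115, 0.0552, 0.0048]
eef_rot: [-0.027, 1.0, -0.0, -0.003]
ft_force: [-11.8, 0.0, 3.9]
width: 0.0218
grip_force: 5.7
```

Request:
arm_command(steps=[{"slide": [0.0002, 0, 0], "grip": 0.25, "rot": [0, 0, 0]}, {"slide": [0.0002, 0, 0], "grip": 0.25, "rot": [0, 0, 0]}, {"slide": [0.0002, 0, 0], "grip": 0.25, "rot": [0, 0, 0]}, {"slide": [0, 0, 0], "grip": 0.25, "rot": [0, 0, 0]}, {"slide": [0, 0, 0], "grip": 0.25, "rot": [0, 0, 0]}, {"slide": [0, 0, 0], "grip": 0.25, "rot": [0, 0, 0]}, {"slide": [0, 0, 0], "grip": 0.25, "rot": [0, 0, 0]}, {"slide": [0, 0, 0], "grip": 0.25, "rot": [0, 0, 0]}])

```text
time: 16.4
ee_pos: [0.5118, 0.0551, 0.0049]
eef_rot: [-0.027, 1.0, -0.0, -0.003]
ft_force: [-13.6, -1.3, 7.4]
width: 0.0218
grip_force: 6.7
```

Force has more than doubled (5.7 to 13.6 N) with the wedge barely moving, so all four feet bear load. I'll back off now.

Request:
arm_command(steps=[{"slide": [-0.001, 0, 0], "grip": 0.25, "rot": [0, 0, 0]}, {"slide": [-0.002, 0, 0], "grip": 0.25, "rot": [0, 0, 0]}, {"slide": [-0.008, 0, 0], "grip": 0.25, "rot": [0, 0, 0]}, {"slide": [-0.02, 0, 0], "grip": 0.25, "rot": [0, 0, 0]}, {"slide": [-0.02, 0, 0], "grip": 0.25, "rot": [0, 0, 0]}, {"slide": [-0.01, 0, 0.03], "grip": 0.25, "rot": [0, 0, 0]}, {"slide": [0, 0, 0.05], "grip": 0.25, "rot": [0, 0, 0]}, {"slide": [0, 0, 0.05], "grip": 0.25, "rot": [0, 0, 0]}])

```text
time: 17.4
ee_pos: [0.4535, 0.0553, 0.1374]
eef_rot: [-0.027, 1.0, 0.0, 0.001]
ft_force: [1.0, 1.1, 0.1]
width: 0.0219
grip_force: 0.0
```

Request:
arm_command(steps=[{"slide": [0, 0.02, 0.03], "grip": 0.25, "rot": [0, 0, 0]}, {"slide": [0, 0.03, 0.03], "grip": 0.25, "rot": [0, 0, 0]}, {"slide": [0, 0.03, 0], "grip": 0.25, "rot": [0, 0, 0]}, {"slide": [0, 0.03, 0], "grip": 0.25, "rot": [0, 0, 0]}, {"slide": [0, 0.03, 0], "grip": 0.25, "rot": [0, 0, 0]}, {"slide": [0, 0.02, 0], "grip": 0.25, "rot": [0, 0, 0]}, {"slide": [0, 0, 0], "grip": 0.25, "rot": [0, 0, 0]}, {"slide": [0, 0, 0], "grip": 0.25, "rot": [0, 0, 0]}])

```text
time: 18.4
ee_pos: [0.4538, 0.2141, 0.1956]
eef_rot: [-0.027, 1.0, -0.0, 0.0]
ft_force: [-0.4, -0.8, -1.0]
width: 0.0217
grip_force: 0.0
```

```bash
python3 - <<'E'
from h import *
for n in("scene","side"):
    c=eyes.camera(n);save(c,n+"4.png")
a=cv2.imread("pics/scene4.png")[170:310,140:340]
cv2.imwrite("pics/z4.png",cv2.resize(a,(800,560),interpolation=cv2.INTER_CUBIC))
E
```

```text
(no output)
```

View pics/z4.png

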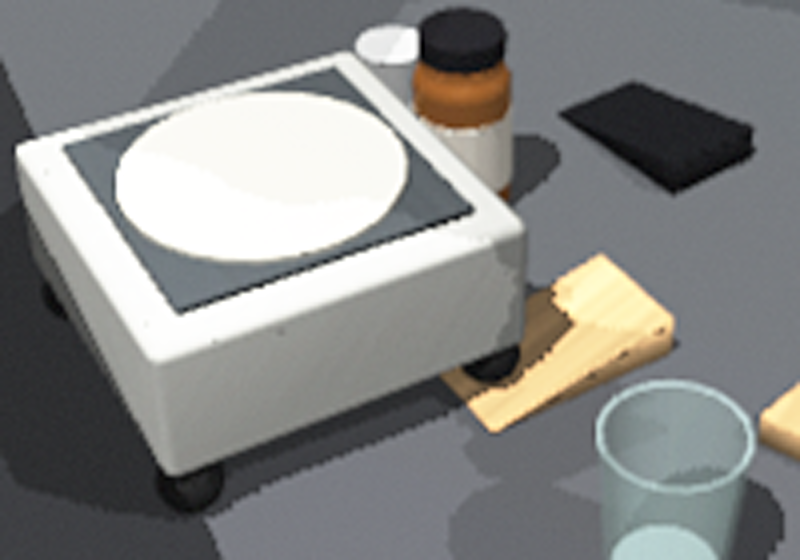

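The wedge is under the front-left foot (zoomed at about (492,360), heel at (674,330)). The plate stands the same as it did at the end of the push, and the bottle and beaker haven't moved. I'm handing the job in.

```bash
python3 -c "
from bench import order;print(order.close_job())"
```

```text
the job is handed in; nothing more can be done
None
```

The wedge is under the front-left foot, the hotplate looks level and in its place (push force went from 5.7 to 13.6 N; camera fit about 0.002 rad), the arm is clear, and the job is handed in at about 18 s; the verdict was not reported.

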